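# Unclip the battery cover and fit the cell

### The arm

A 6-joint arm with a two-finger parallel gripper is mounted at the origin on a cart in front of the work surface, level with it; the furniture and walls round the work are solid. World frame = base frame: x ahead of the robot, y to its left, z up, the work surface at z = 0. Lengths are in m, angles in rad, forces in N, time in s.
With the tool pointing down it reaches from about 0.375 to 0.925 m from the base axis. Payload 5.7 kg.
Tool frame: the origin (TCP) lies at the very end of the fingers, on their centre line; the grasp point (between the pads) lies grip_point_offset behind it (grip_point_offset is the distance from the TCP to the grasp point, in m); z points along the fingers, y is the line along which they close (so a half turn about z gives the same grasp; the last joint's range is limited). The gripper opens to 85 mm and grips with 20 to 120 N. Pads are 22 mm wide; open, the fingers measure 114 mm over their backs; the gripper's body (76 mm by 85 mm) begins 54 mm behind the grasp point. The pads swing forward as they close: fully open they stand 13 mm farther back than shut.
Start: joints at [1.096, 0.359, 1.51, -0, 1.272, -0.115], TCP at [0.211, 0.562, 0.231] pointing down, gripper open.
Joint ranges: [-2.97, 2.97], [-1.01, 2.36], [0.21, 2.38], [-0.96, 4.11], [0.2, 2.71], [-2.98, 2.98]. Speed limits (rad/s): [2.39, 2.39, 3.14, 3.14, 3.14, 3.14].

### API

Orientations are given as a unit quaternion [x, y, z, w].
In Python, from cell import state, grab_frame, close_job, grip_point_offset gives the robot as it stands.
- The arm moves only by the tool servo_tool, never from a script. Its argument "deltas" is a list of rows, each a list of 5 numbers: the shift along the tool's x, y, z in mm, then the turn about the tool's z in degrees, then the gripper's target within -1 to 1 (shut at 1, half-way at 0, fully open at -1). A call has 1 to 10 rows; each row is the pose to reach, as a shift and turn from the pose commanded when the call began, along the tool's axes at that moment; what a row does not reach only later rows make up. A row lasts 1/8 s, in which the tool goes at most 62.5 mm and 10.7 degrees, less where a joint would pass 70% of its speed; a pose out of reach is approached as far as the arm can. A call with a gripper value outside its range is refused whole. The fingers move at their own pace and stop on an object; "force" is the grip in N (left out, the last holds). Time passes only in rows, so rows that repeat a pose let the fingers close. It gives the time, the measured TCP pose, the force, the opening and the grip force at its end, in the units of the state.
- state(): the state, without advancing time (a new reading comes with each control period).
- grab_frame(name): name is "side" or "top"; returns a dict with "image" (480x640x3 uint8, red, green, blue), "mtx" (3x3 intrinsics, pixels), "R" (3x3) and "t" (3): a world point X has camera coordinates R X + t. Camera axes: x right, y down, z forward; pixel columns grow to the right and rows downward; lengths in m; the calibration is good to about 2 mm. A picture is of the moment at which its call begins. There is no depth.
- close_job(): hands the job in; it is judged then, once.
The state is a dict: "t": time; "q": joint angles; "joint_velocities": joint speeds; "effort": joint torques, N m; "ee_pos": TCP position; "tool_rot": TCP orientation; "force": force on the tool from outside, world axes, zero at the start; "torque": the same for the moment, N m; "width": finger opening in m; "finger_force": force on a finger pad.
Only numpy, scipy, OpenCV 4.12 (cv2) and the standard library are available. Lean on these libraries where they do the work, as an engineer would, in place of code of your own. Each camera call takes 0.05 s, during which the arm holds its last target. There are 200 camera calls.

### The job

The sensor housing in the nest is ready for its battery. Press the cover's release tab inward and, keeping it pressed, swing the cover up about its opposite edge and draw it out of the frame without forcing it; lay it outer face up in the shallow black tray. Then put the pouch cell flat into the open bay between its ribs, terminal end (amber strip) towards the brass contacts, and leave the other things on the bench where they are.

Things in the scene. Friction and masses are not known exactly. Their poses are not given: they have to be found in the camera images.
- housing: White plastic sensor housing, 124 x 92 mm, rim 39 mm above the bench, in a fixed aluminium nest plate (160 x 124 x 6 mm, black corner locators). Origin: centre of the nest's underside, on the bench. +x: latch end; -x: hinge end; +y: side of the brass contacts; z up. Opening in the rim: x -44 to +44, y -39 to +39 mm, between two overhanging lips at the x ends.
- cover: Grey plastic snap-in cover closing the opening, panel 84 x 74 x 3 mm, raised field to z = 6.5 mm, 72 g with tab. Origin: middle of its underside, 31.5 mm above the bench when closed; axes then as the housing's: x towards its latch end, z out of its outer face. A fixed finger rib stands across it: x 18 to 24, y -15 to 15, top at z = 21.5 mm.
- tab (a joint): Travel (m) of the cover's black release tab: 0 out, latched; 0.0065 fully pressed towards the finger rib (cover -x). Its hook, 4 mm under the catch lip, is clear from 0.0045. Spring 1.8 N (out) to 5.7 N (pressed); it returns when let go. Upright plate: y -13 to 13, 4 mm thick, top z = 21.5 mm (cover frame), outer face x = 40 mm out, 33.5 mm pressed.
- cover_pinch (a point): Where one hand pinches tab and rib together: cover frame x 25.75, y 0, z 15 mm, midway between the rib's -x face and the pressed tab's outer face. Close along the cover's x: 22 mm over both when out, 15.5 mm pressed. The cover has about 2 mm of play. The catch lip (top 39 mm above the bench) lies beyond the tab: keep fingertips above it. A grip of 20 to 30 N is plenty.
- cover_tongue (a point): Where the cover's two tongues bear on the hinge lip: cover frame x -44, y 0, z 3 mm. The tongues (x -41 to -51.5 mm, 3 mm thick) reach 7.5 mm under that lip with 1.5 mm of play, so lifting the cover level or sliding it does not free it.
- hinge_lip (a point): Middle of the hinge lip's lower free edge: housing frame x -44, y 0, z 36 mm; lip 3 mm thick, wall 10 mm behind its edge. With the tab pressed the cover's +x end swings up about the line through here along the housing's y; at 0.25 to 0.5 rad it can be drawn 20 mm along its own plane towards its latch end and lifted away.
- cover_middle (a point): Middle of the cover's underside (its origin), with the cover's axes.
- bay_floor (a point): Middle of the bay's floor (housing frame 0, 0, 10 mm), housing's axes: here goes the middle of the cell's underside, its 52 mm along y. Four ribs 5 mm high (inner faces x = -19.5 and 19.5 mm, |y| 17 to 28 mm), end stop at y = -28, contact block at y = 28 mm. Beside the cell, |y| under 17 mm, the floor is clear to |x| = 54 mm: room for fingers on its long sides.
- bay_contacts (a point): Middle of the two brass contacts at the +y end of the bay (housing frame: x 0, y 28, z 14.5 mm).
- cell: Grey pouch cell, 52 x 34 x 9 mm, 30 to 50 g, lying flat. Origin: middle of its underside; x along its 52 mm, z up. The amber terminal strip is at its +x end.
- cell_terminal (a point): Middle of the cell's terminal end face (cell frame: x 26, y 0, z 4.5 mm).
- tray: Shallow black plastic tray, fixed, 170 (x) by 130 (y) mm outside, 16 mm high, walls and floor 4 mm thick. Origin: centre of its underside. Empty at the start; the cover goes near the middle of its floor, long side along the tray's, either way round.
- radio_board: Small green circuit board, 36 x 50 x 12 mm, a bystander. Origin: middle of its underside.
- kapton_roll: Roll of amber tape, 62 mm across, 19 mm high, a bystander. Origin: middle of its underside.
- cup_screws: White cup of screws, 58 mm across, 26 mm high, a bystander. Origin: middle of its underside.
- cup_nuts: Black cup of nuts, 54 mm across, 26 mm high, a bystander. Origin: middle of its underside.
- tweezers: Fine steel tweezers, 13 x 118 x 10 mm, a bystander. Origin: middle of the underside.

How it is judged:
By the outcome, as a careful person would: the job done as asked, in the order asked, and still so for the second after the job is handed in, with the robot touching nothing.
It also fails if it takes over 51 s, if anything falls off the work surface, if the arm or the gripper's body presses on something with over 40 N, if the wrist force passes 120 N, or if a joint passes its speed limit or range.

## Working session

There is one attempt and no reset: what is moved stays moved. The work goes in short steps, Python scripts to look and compute and a tool call to move; the robot and the scene stay as the last step left them, time stands still between calls to the robot, and variables do not carry over. Pictures are saved under pics/ and viewed, at most 10 in all, crops included, and the job is handed in when it is done.

Besides the shell and the picture viewer there is one more tool, called after "Emit:" as name(argument=value, ...) on one line, values as JSON. servo_tool: Moves the arm, as the interface text tells. Its arguments: {"type":"object","properties":{"deltas":{"type":"array"},"force":{"type":"number"}},"required":["deltas"]}

```bash
mkdir -p pics
python3 - <<'E'
from cell import *
import cv2
for n in("top","side"):
    f=grab_frame(n); cv2.imwrite(f"pics/{n}0.png",f["image"][:,:,::-1]); print(n,f["mtx"].tolist(),f["R"].round(4).tolist(),f["t"].round(4).tolist())
print(state(), grip_point_offset)
E
```

```text
top [[460.5336719502052, 0.0, 320.93846460435276], [0.0, 460.5336719502052, 236.6198586116604], [0.0, 0.0, 1.0]] [[-0.1116, -0.9938, 0.0005], [-0.9736, 0.1092, -0.2004], [0.1991, -0.0228, -0.9797]] [-0.034, 0.5751, 0.8493]
side [[513.0618174528627, 0.0, 333.1047783170392], [0.0, 513.0618174528627, 233.40099462588506], [0.0, 0.0, 1.0]] [[0.9031, -0.4292, 0.0132], [-0.2707, -0.593, -0.7583], [0.3334, 0.6812, -0.6517]] [-0.5356, 0.1437, 1.0259]
{'t': 0.1, 'q': array([ 1.09592018e+00,  3.59467043e-01,  1.51132371e+00, -2.72290376e-05,
        1.27251608e+00, -1.15084982e-01]), 'joint_velocities': array([ 1.13692198e-03, -1.56096715e-04, -1.54418159e-03, -2.69049045e-05,
        1.51496550e-03,  1.25896780e-03]), 'effort': array([ 8.83740504e-04, -5.28643548e+01, -2.79352659e+01,  2.02887677e-04,
        4.92280655e-03, -9.07269992e-06]), 'ee_pos': array([0.21097026, 0.56102513, 0.23051756]), 'tool_rot': array([ 1.78922830e-01,  9.83862737e-01, -8.23854169e-04, -2.36726757e-04]), 'force': array([ 0.65923962, -0.41309211,  0.05708931]), 'torque': array([ 0.06267451,  0.00166344, -0.00138852]), 'finger_force': 0.0, 'width': 0.08524661537457653} 0.0187
```

View pics/top0.png

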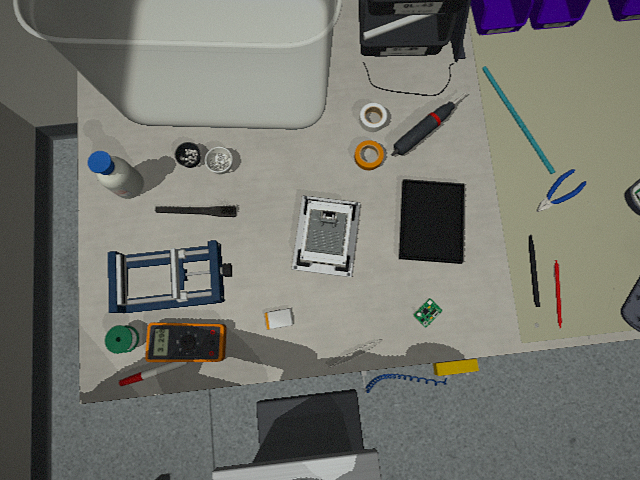

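View pics/side0.png

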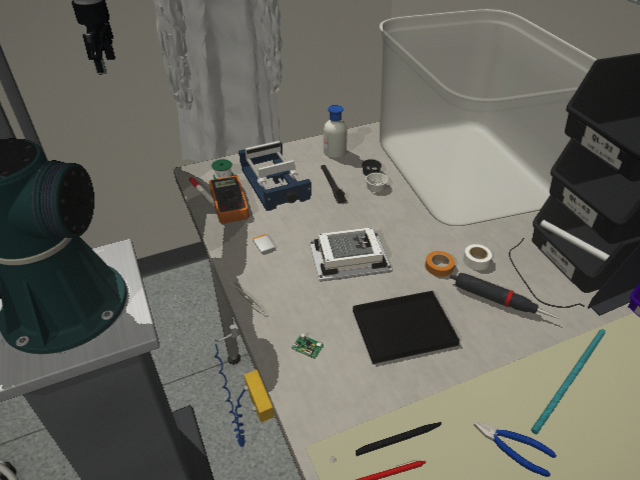

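The top view shows the housing at about (327,235) with the tab at its upper end (328,215). The tray is at (432,221), and the cell is at (279,318) with its amber end on the left at (266,318). The side view agrees with this layout.

```bash
cat > h.py <<'E'
import numpy as np, cv2
from cell import *
def cam(n):
    f=grab_frame(n); return f["image"],f["mtx"],f["R"],f["t"]
def ray(c,uv,z):
    _,K,R,t=c; o=-R.T@t; d=R.T@np.linalg.solve(K,[uv[0],uv[1],1]); return o+d*(z-o[2])/d[2]
def pix(c,X):
    _,K,R,t=c; p=K@(R@np.array(X)+t); return p[:2]/p[2]
def biggest(m,box):
    x0,y0,x1,y1=box; mm=np.zeros_like(m); mm[y0:y1,x0:x1]=m[y0:y1,x0:x1]
    cs,_=cv2.findContours(mm,cv2.RETR_EXTERNAL,cv2.CHAIN_APPROX_NONE); return max(cs,key=cv2.contourArea)
def rect(c,cnt,z):
    P=np.array([ray(c,p[0],z)[:2] for p in cnt],np.float32); (ce,s,a)=cv2.minAreaRect(P*1000); return np.round(ce,1),np.round(s,1),round(a,1)
E
python3 - <<'E'
from h import *
c=cam("top"); im=c[0]; hsv=cv2.cvtColor(im,cv2.COLOR_RGB2HSV)
tr=((im.max(2)<70)*255).astype(np.uint8)
print("tray z16",rect(c,biggest(tr,(385,165,480,275)),.016))
print("housing corners cand")
cell=((hsv[...,2]>195)*255).astype(np.uint8)|((hsv[...,1]>110)*255).astype(np.uint8)
b=biggest(cell,(250,295,310,340)); print("cell",rect(c,b,.009))
am=((hsv[...,1]>110)*255).astype(np.uint8); print("amber",rect(c,biggest(am,(250,295,310,340)),.009))
a=cv2.resize(im[185:285,280:375],None,fx=5,fy=5,interpolation=cv2.INTER_CUBIC)
d=cv2.resize(im[295:345,250:310],None,fx=5,fy=5,interpolation=cv2.INTER_CUBIC)
o=np.zeros((500,800,3),np.uint8); o[:,:475]=a; o[:250,480:780]=d
cv2.imwrite("pics/crop1.png",o[:,:,::-1])
E
```

```text
tray z16 (array([ 585.3, -332. ]), array([131.6, 171.9]), 79.1)
housing corners cand
cell (array([412.2,  19.6]), array([45.2, 24.7]), 48.6)
amber (array([419.2,  28.2]), array([33.9,  5.1]), 3.2)
```

View pics/crop1.png

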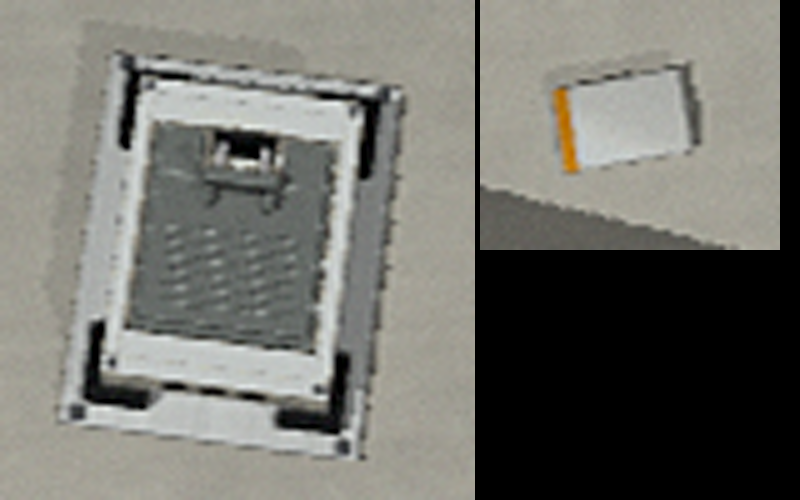

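The crop shows the rim corners at about (143,78), (362,103), (328,400) and (103,375), with the tab towards the top. The cell's corners are at about (555,90), (688,68), (692,148) and (567,173), with amber on the left.

Run:
```python
from h import *
c=cam("top")
def go(pts,o,z,n):
    P=np.array([ray(c,(x/5+o[0]-.4,y/5+o[1]-.4),z)[:2] for x,y in pts])*1000
    print(n,"ctr",P.mean(0).round(1),"sides",[np.linalg.norm(P[i]-P[i-1]).round(1) for i in range(4)])
    u=(P[0]+P[1]-P[2]-P[3]); v=(P[0]+P[3]-P[1]-P[2])
    print("  yaw up",np.degrees(np.arctan2(u[1],u[0])).round(1)," yaw left-90",np.degrees(np.arctan2(v[1],v[0])).round(1)-90)
go([(143,78),(362,103),(328,400),(103,375)],(280,185),.039,"rim")
go([(112,55),(403,90),(360,458),(62,418)],(280,185),.006,"nest")
go([(75,90),(208,66),(213,148),(87,173)],(250,295),.009,"cell")
s=state();R=np.array(cv2.Rodrigues(np.zeros(3))[0])
from scipy.spatial.transform import Rotation as Ro
M=Ro.from_quat(s["tool_rot"]).as_matrix(); print(M.round(3),s["ee_pos"])
```

```text
rim ctr [ 579.8 -110.5] sides [np.float64(123.8), np.float64(90.1), np.float64(123.2), np.float64(90.1)]
  yaw up -13.5  yaw left-90 -13.0
nest ctr [ 580.3 -111. ] sides [np.float64(156.5), np.float64(124.4), np.float64(157.7), np.float64(123.5)]
  yaw up -13.6  yaw left-90 -13.799999999999997
cell ctr [420.6   3.7] sides [np.float64(33.2), np.float64(54.2), np.float64(32.6), np.float64(51.2)]
  yaw up 0.6  yaw left-90 4.200000000000003
[[-0.936  0.352 -0.001]
 [ 0.352  0.936 -0.001]
 [ 0.    -0.001 -1.   ]] [0.21108131 0.56117743 0.23075163]
```

Emit:
servo_tool(deltas=[[-607,-496,110,83,0],[-607,-496,110,83,0],[-607,-496,110,83,0],[-607,-496,110,83,0],[-607,-496,110,83,0],[-607,-496,110,83,0],[-607,-496,110,83,0],[-607,-496,110,83,0],[-607,-496,110,83,0],[-607,-496,110,83,0]], force=25)

```text
t: 1.45
ee_pos: [0.5228, 0.0243, 0.1442]
tool_rot: [0.786, 0.618, 0.0, 0.0]
force: [1.2, 1.2, 0.1]
width: 0.0424
finger_force: 0.0
```

```bash
cat >> h.py <<'E'
from scipy.spatial.transform import Rotation as Ro
H=np.array([580.2,-110.8]); HY=-13.5
def hw(x,y,yaw=HY,o=H):
    a=np.radians(yaw); return o+np.array([x*np.cos(a)-y*np.sin(a), x*np.sin(a)+y*np.cos(a)])
def to(p,z,yaw):
    s=state(); M=Ro.from_quat(s["tool_rot"]).as_matrix(); e=s["ee_pos"]*1000
    cy=np.degrees(np.arctan2(M[1,1],M[0,1])); t=(cy-yaw+90)%180-90
    print("t",round(s["t"],2),"pos",e.round(1),"yaw",cy.round(1),"q6",s["q"][5].round(2),"w",s["width"].round(4),"f",s["force"].round(1),"tilt",M[:,2].round(3)); print("delta",(M.T@(np.array([*p,z])-e)).round(1),"turn",t.round(1))
E
python3 -c "
from h import *
to(hw(25.75,0),120,HY)"
```

```text
Traceback (most recent call last):
  File "h.py", line 21, in to
    print("t",round(s["t"],2),"pos",e.round(1),"yaw",cy.round(1),"q6",s["q"][5].round(2),"w",s["width"].round(4),"f",s["force"].round(1),"tilt",M[:,2].round(3)); print("delta",(M.T@(np.array([*p,z])-e)).round(1),"turn",t.round(1))
                                                                                             ^^^^^^^^^^^^^^^^
AttributeError: 'float' object has no attribute 'round'
```

```bash
sed -i 's/s\["width"\].round(4)/round(s["width"],4)/' h.py; python3 -c "
from h import *
to(hw(25.75,0),100,HY)"
```

```text
t 1.45 pos [522.8  24.3 144.2] yaw -13.6 q6 0.15 w 0.0424 f [1.2 1.2 0.1] tilt [ 0.  0. -1.]
delta [-117.7  113.4   44.2] turn -0.1
```

Emit:
servo_tool(deltas=[[-118,113,44,0,0],[-118,113,44,0,0],[-118,113,44,0,0],[-118,113,44,0,0],[-118,113,44,0,0]])

```text
t: 2.08
ee_pos: [0.6032, -0.1145, 0.1001]
tool_rot: [0.786, 0.618, -0.0, -0.001]
force: [-0.1, 0.0, -0.7]
width: 0.0427
finger_force: 0.0
```

Run:
```python
from h import *
to(hw(25.75,0),41,HY)
o=np.zeros((480,800,3),np.uint8)
for i,(n,b) in enumerate([("top",(275,170,375,290)),("side",(290,190,390,310))]):
    c=cam(n); x0,y0,x1,y1=b; a=cv2.resize(c[0][y0:y1,x0:x1],None,fx=4,fy=4,interpolation=cv2.INTER_CUBIC).copy()
    for z in (39,53):
      for x,y in ((25.75,0),(18,-15),(18,15),(40,13),(40,-13)):
        p=pix(c,[*hw(x,y)/1000,z/1000]); cv2.circle(a,tuple(int(v) for v in (p-[x0,y0]+.4)*4),2,(255,0,0) if z==53 else (0,255,0),-1)
    o[:,i*400:(i+1)*400]=a
cv2.imwrite("pics/c2.png",o[:,:,::-1])
```

```text
t 2.08 pos [ 603.2 -114.5  100.1] yaw -13.6 q6 -0.06 w 0.0427 f [-0.1  0.  -0.7] tilt [-0.002  0.001 -1.   ]
delta [-1.8  2.7 59.1] turn -0.1
```

View pics/c2.png

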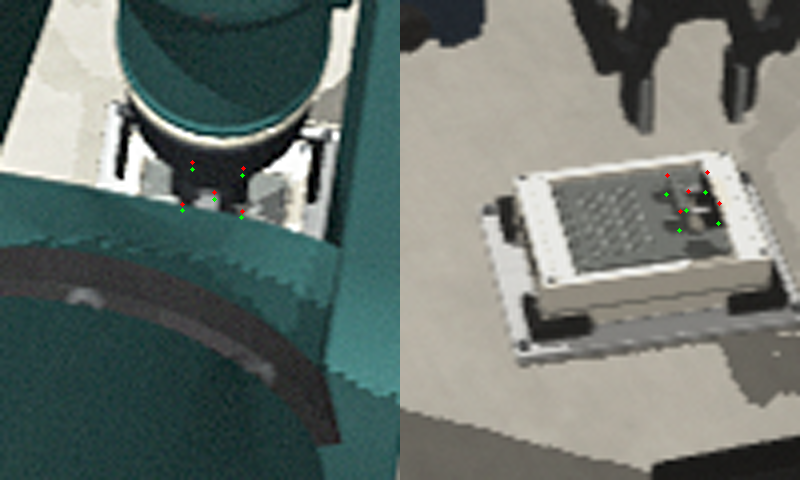

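The overlay puts the tab and rib points on the visible tab and rib, at about (705,195) in the side crop. The open fingers are above them at about (645,100) and (735,95).

Emit:
servo_tool(deltas=[[0,0,35,0,0],[0,0,35,0,0],[0,0,35,0,0]])

```text
t: 2.55
ee_pos: [0.604, -0.1143, 0.0664]
tool_rot: [0.786, 0.619, 0.0, 0.0]
force: [-0.1, 0.2, -0.0]
width: 0.0427
finger_force: 0.0
```

```bash
python3 -c "
from h import *
to(hw(25.75,0),41,HY)"
```

```text
t 2.55 pos [ 604.  -114.3   66.4] yaw -13.6 q6 -0.06 w 0.0427 f [-0.1  0.2 -0. ] tilt [ 0. -0. -1.]
delta [-2.1  1.7 25.4] turn -0.1
```

Emit:
servo_tool(deltas=[[-2,2,15,0,0],[-2,2,25,0,0],[-2,2,25,0,0],[-2,2,25,0,0.7],[-2,2,25,0,1],[-2,2,25,0,1],[-2,2,25,0,1],[-2,2,25,0,1]], force=25)

```text
t: 3.55
ee_pos: [0.6056, -0.1176, 0.0409]
tool_rot: [0.786, 0.618, 0.0, 0.0]
force: [-1.9, -0.1, 6.0]
width: 0.0147
finger_force: 26.5
```

Run:
```python
from h import *
to(hw(25.75,0),41,HY)
o=np.zeros((480,640,3),np.uint8)
c=cam("side"); x0,y0,x1,y1=(310,200,390,260); o=cv2.resize(c[0][y0:y1,x0:x1],None,fx=8,fy=8,interpolation=cv2.INTER_CUBIC)
cv2.imwrite("pics/c3.png",o[:,:,::-1])
```

```text
t 3.55 pos [ 605.6 -117.6   40.9] yaw -13.6 q6 -0.07 w 0.0147 f [-1.9 -0.1  6. ] tilt [ 0. -0. -1.]
delta [ 0.6 -0.6 -0.1] turn -0.1
```

View pics/c3.png

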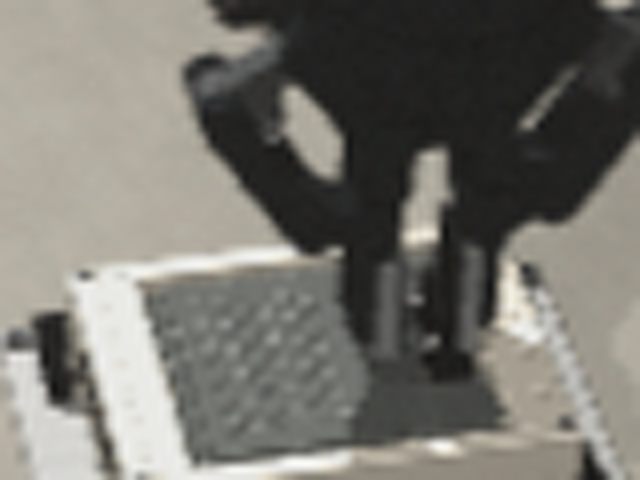

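The fingers are closed on the tab and rib at (370–480, 260–350) in the crop. The width is 14.7 mm, so the tab is pressed. Next I swing the cover in small steps.

Emit:
servo_tool(deltas=[[0,-0.3,-1.8,0,1],[0,-0.6,-3.5,0,1],[0,-1,-5.2,0,1],[0,-1.4,-6.9,0,1],[0,-1.9,-8.6,0,1],[0,-2.4,-10.3,0,1],[0,-2.4,-10.3,0,1]], force=22)

```text
t: 4.47
ee_pos: [0.6032, -0.1169, 0.0508]
tool_rot: [0.786, 0.618, 0.0, 0.0]
force: [1.3, 0.1, -8.0]
width: 0.0141
finger_force: 35.5
```

Run:
```python
from h import *
to(hw(25.75,0),41,HY)
c=cam("side"); x0,y0,x1,y1=(310,190,390,260); o=cv2.resize(c[0][y0:y1,x0:x1],None,fx=8,fy=8,interpolation=cv2.INTER_CUBIC)
cv2.imwrite("pics/c4.png",o[:,:,::-1])
```

```text
t 4.47 pos [ 603.2 -116.9   50.8] yaw -13.6 q6 -0.07 w 0.0141 f [ 1.3  0.1 -8. ] tilt [ 0. -0. -1.]
delta [0.6 2.  9.8] turn -0.1
```

View pics/c4.png

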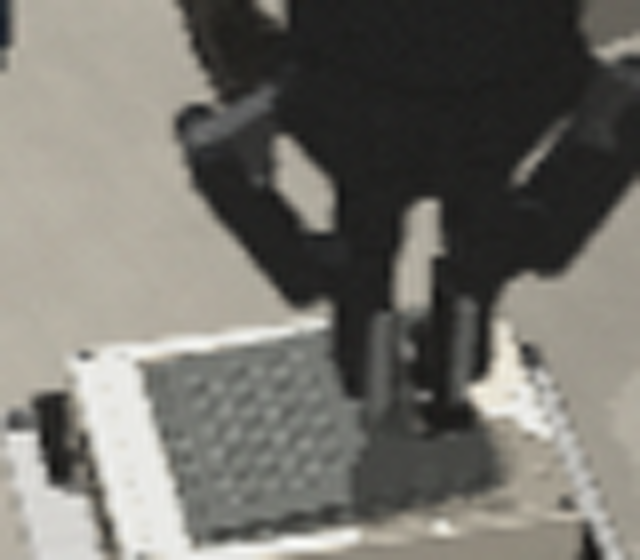

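The cover's latch end has risen: its near edge now stands above the rim at (490,450), and the hinge end is still seated. The force is only 8 N, so I'll go on.

Emit:
servo_tool(deltas=[[0,-0.6,-1.7,0,1],[0,-1.2,-3.4,0,1],[0,-1.8,-5.1,0,1],[0,-2.5,-6.8,0,1],[0,-3.2,-8.5,0,1],[0,-4,-10.2,0,1],[0,-4,-10.2,0,1]])

```text
t: 5.4
ee_pos: [0.5997, -0.1161, 0.0613]
tool_rot: [0.786, 0.618, 0.0, 0.0]
force: [4.1, -0.9, -8.4]
width: 0.0142
finger_force: 47.9
```

Run:
```python
from h import *
to(hw(25.75,0),41,HY)
c=cam("side"); x0,y0,x1,y1=(310,180,390,255); o=cv2.resize(c[0][y0:y1,x0:x1],None,fx=8,fy=8,interpolation=cv2.INTER_CUBIC)
cv2.imwrite("pics/c5.png",o[:,:,::-1])
```

```text
t 5.4 pos [ 599.7 -116.1   61.3] yaw -13.6 q6 -0.07 w 0.0142 f [ 4.1 -0.9 -8.4] tilt [ 0.001 -0.    -1.   ]
delta [ 0.6  5.5 20.3] turn -0.1
```

View pics/c5.png

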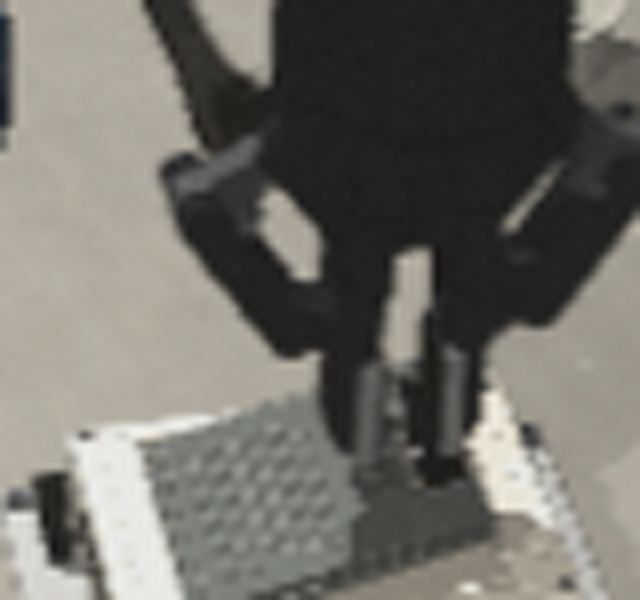

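The cover is tilted about 0.3 rad, with its hinge end still under the lip at (140,450). Next I draw it along its own plane.

Emit:
servo_tool(deltas=[[0,3,-1,0,1],[0,6,-2,0,1],[0,9,-2.9,0,1],[0,12,-3.8,0,1],[0,15,-4.7,0,1],[0,18,-5.6,0,1],[0,21,-6.5,0,1],[0,21,-6.5,0,1],[0,22,-16,0,1],[0,22,-30,0,1]])

```text
t: 6.7
ee_pos: [0.6204, -0.121, 0.0915]
tool_rot: [0.786, 0.618, -0.0, -0.0]
force: [-0.2, -0.0, -1.1]
width: 0.0147
finger_force: 27.7
```

Run:
```python
from h import *
to(hw(25.75,0),41,HY)
c=cam("side"); x0,y0,x1,y1=(300,160,400,250); o=cv2.resize(c[0][y0:y1,x0:x1],None,fx=6,fy=6,interpolation=cv2.INTER_CUBIC)
cv2.imwrite("pics/c6.png",o[:,:,::-1])
```

```text
t 6.7 pos [ 620.4 -121.    91.5] yaw -13.6 q6 -0.06 w 0.0147 f [-0.2 -0.  -1.1] tilt [-0.001  0.    -1.   ]
delta [  0.5 -15.7  50.5] turn -0.1
```

View pics/c6.png

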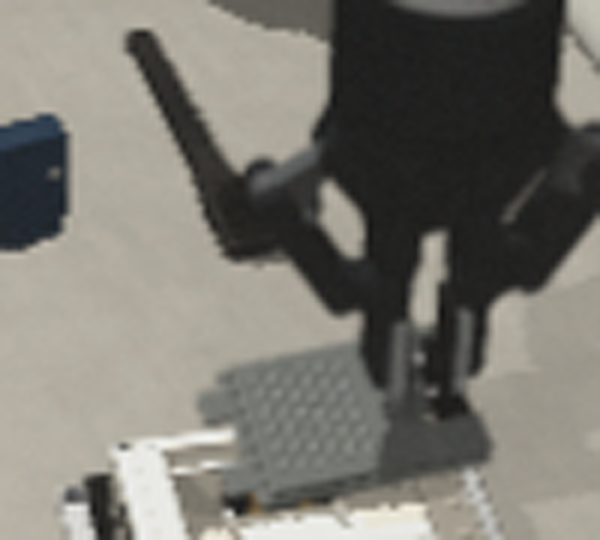

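The cover is free of the frame and nearly level in the grip, with its tongues out at (210,400). Next is the tray.

```bash
python3 -c "
from h import *
to(hw(25.75,0,-10.9,np.array([585.3,-332.])),90,-10.9)"
```

```text
t 6.75 pos [ 621.8 -121.5   93.8] yaw -13.6 q6 -0.06 w 0.0144 f [0.4 0.1 0.2] tilt [ 0.003 -0.001 -1.   ]
delta [-212.    39.7    4. ] turn -2.7
```

Emit:
servo_tool(deltas=[[-25,5,0,-0.5,1],[-60,12,0,-1,1],[-100,20,0,-1.5,1],[-140,28,0,-2,1],[-175,34,2,-2.7,1],[-200,38,3,-2.7,1],[-212,40,4,-2.7,1],[-212,40,4,-2.7,1],[-212,40,4,-2.7,1]])

```text
t: 7.88
ee_pos: [0.6096, -0.3352, 0.0869]
tool_rot: [0.771, 0.637, 0.0, -0.0]
force: [0.1, -0.3, -1.7]
width: 0.0144
finger_force: 27.7
```

Run:
```python
from h import *
to(hw(25.75,0,-10.9,np.array([585.3,-332.])),15,-10.9)
c=cam("side"); x0,y0,x1,y1=(330,220,480,340); o=cv2.resize(c[0][y0:y1,x0:x1],None,fx=5,fy=5,interpolation=cv2.INTER_CUBIC)
cv2.imwrite("pics/c7.png",o[:,:,::-1])
```

```text
t 7.88 pos [ 609.6 -335.2   86.9] yaw -10.9 q6 -0.41 w 0.0144 f [ 0.1 -0.3 -1.7] tilt [-0.001  0.001 -1.   ]
delta [-1.5  1.4 71.9] turn 0.0
```

View pics/c7.png

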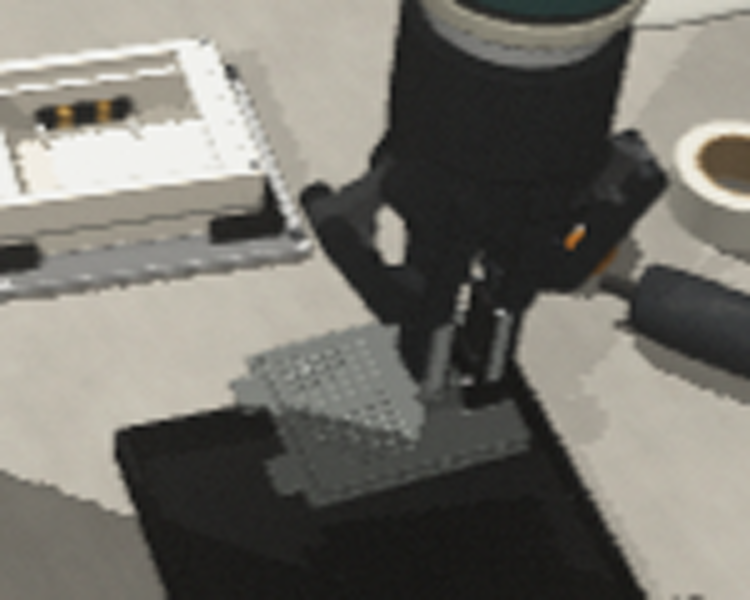

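The cover hangs level above the tray, and the open bay with its brass contacts shows at (85,110). I'll lower it.

Emit:
servo_tool(deltas=[[-1,1,20,0,1],[-1,1,45,0,1],[-1,1,60,0,1],[-1,1,66,0,1],[-1,1,69,0,1],[-1,1,71,0,1],[-1,1,72,0,1],[-1,1,72,0,1]])

```text
t: 8.93
ee_pos: [0.6108, -0.3379, 0.0161]
tool_rot: [0.771, 0.637, 0.0, 0.001]
force: [-0.8, 2.8, 5.7]
width: 0.0141
finger_force: 23.1
```

Emit:
servo_tool(deltas=[[0,0,0.5,0,1],[0,0,0.5,0,0.5],[0,0,0.5,0,0.2],[0,0,0.5,0,0.1],[0,0,0.5,0,0.1],[0,0,-20,0,0.1],[0,0,-60,0,0],[0,0,-90,0,0],[0,0,-90,0,0]])

```text
t: 10.05
ee_pos: [0.6128, -0.3394, 0.1097]
tool_rot: [0.771, 0.637, 0.001, 0.004]
force: [-0.2, -0.1, -0.9]
width: 0.0429
finger_force: 0.0
```

Run:
```python
from h import *
to([421,3.7],80,3.5)
c=cam("side"); x0,y0,x1,y1=(330,220,480,370); o=cv2.resize(c[0][y0:y1,x0:x1],None,fx=4,fy=4,interpolation=cv2.INTER_CUBIC)
cv2.imwrite("pics/c8.png",o[:,:,::-1])
```

```text
t 10.05 pos [ 612.8 -339.4  109.7] yaw -10.9 q6 -0.41 w 0.0429 f [-0.2 -0.1 -0.9] tilt [ 0.006 -0.004 -1.   ]
delta [ 300.7 -253.4   27. ] turn -14.4
```

View pics/c8.png

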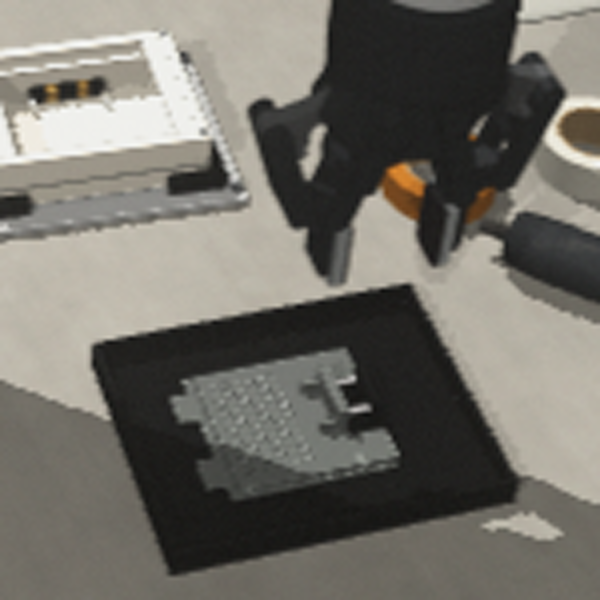

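The cover lies flat, outer face up, near the middle of the tray at (290,425) in the crop. All ten views are used, so from here I measure only by numbers. I'll refine the cell's pose and the bay's centre.

Run:
```python
from h import *
for n,b,hb in (("top",(250,295,310,340),(285,185,370,285)),("side",(245,228,285,258),None)):
    c=cam(n); im=c[0]; lab=cv2.cvtColor(im,cv2.COLOR_RGB2LAB).astype(int); hsv=cv2.cvtColor(im,cv2.COLOR_RGB2HSV)
    x0,y0,x1,y1=b; bg=np.median(lab[y0:y1,x0:x1].reshape(-1,3),axis=0)
    for th in (3,5):
        m=((((bg[2]-lab[...,2])>=th)&(lab[...,0]>bg[0]-12))|(hsv[...,1]>110)).astype(np.uint8)*255
        m=cv2.morphologyEx(m,cv2.MORPH_OPEN,np.ones((3,3),np.uint8))
        print(n,th,"cell",rect(c,biggest(m,b),.009))
    am=(hsv[...,1]>110).astype(np.uint8)*255; print(n,"amber",rect(c,biggest(am,b),.009))
```

```text
top 3 cell (array([449.5,  12.7]), array([4. , 6.1]), 84.8)
top 5 cell (array([449.5,  12.7]), array([4. , 6.1]), 84.8)
top amber (array([430.5,   1.8]), array([119.9,  73.4]), 83.6)
side 3 cell (array([419.5,   2.9]), array([34.4, 43.2]), 2.7)
side 5 cell (array([412.8,  -5.1]), array([12.6, 26. ]), 3.4)
side amber (array([417.7,  29. ]), array([31.1,  4. ]), 5.8)
```

Emit:
servo_tool(deltas=[[40,-34,0,-2,0],[90,-76,0,-5,-0.2],[140,-118,0,-8,-0.2],[190,-160,5,-11,-0.2],[240,-202,15,-14.6,-0.2],[280,-236,25,-14.6,-0.2],[301,-254,30,-14.6,-0.2],[301,-254,30,-14.6,-0.2],[301,-254,30,-14.6,-0.2],[301,-254,30,-14.6,-0.2]])

```text
t: 11.45
ee_pos: [0.4192, 0.0049, 0.075]
tool_rot: [0.684, 0.729, 0.0, 0.001]
force: [-0.4, 0.3, -0.4]
width: 0.0511
finger_force: 0.0
```

```bash
python3 -c "
from h import *
to([420.3,4.6],1.5,3.7)"
```

```text
t 11.45 pos [419.2   4.9  75. ] yaw 3.6 q6 -0.22 w 0.0511 f [-0.4  0.3 -0.4] tilt [ 0.001 -0.    -1.   ]
delta [-0.4  1.  73.5] turn -0.1
```

Emit:
servo_tool(deltas=[[0,1,30,0,-0.2],[0,1,60,0,-0.2],[0,1,73,0,-0.2],[0,1,73,0,-0.2],[0,1,73,0,0.3],[0,1,73,0,0.6],[0,1,73,0,1],[0,1,73,0,1],[0,1,73,0,1]], force=25)

```text
t: 12.58
ee_pos: [0.4197, 0.0058, 0.0027]
tool_rot: [0.684, 0.73, 0.0, 0.001]
force: [-0.4, -0.7, 7.5]
width: 0.0331
finger_force: 25.6
```

Emit:
servo_tool(deltas=[[0,0,-15,0,1],[0,0,-45,0,1],[0,0,-85,0,1],[0,0,-90,0,1],[0,0,-90,0,1]])

```text
t: 13.2
ee_pos: [0.4191, 0.006, 0.0922]
tool_rot: [0.684, 0.73, 0.0, 0.001]
force: [-0.3, 0.3, -1.4]
width: 0.0334
finger_force: 25.1
```

Run:
```python
from h import *
to(hw(0,0),92,HY)
c=cam("side"); im=c[0]; hsv=cv2.cvtColor(im,cv2.COLOR_RGB2HSV)
p=pix(c,[.42,.03,.1]); print(p, im.shape)
am=((hsv[...,1]>110)&(hsv[...,0]<30)&(hsv[...,0]>8)).astype(np.uint8)*255
x,y=p.astype(int); x0,y0=x-25,y-25
try:
    cn=biggest(am,(x0,max(0,y0),x+25,y+25)); print(cv2.contourArea(cn), cv2.boundingRect(cn), rect(c,cn,.1))
except Exception as e: print(e)
print(state()["width"],state()["finger_force"])
```

```text
t 13.2 pos [419.1   6.   92.2] yaw 3.7 q6 -0.22 w 0.0334 f [-0.3  0.3 -1.4] tilt [ 0.001 -0.    -1.   ]
delta [-126.9  153.2    0.4] turn 17.2
[256.31165687 204.26900752] (480, 640, 3)
166.5 (231, 208, 18, 14) (array([374.1,  13. ]), array([40.3, 37. ]), 81.3)
0.03342091123134404 25.06389945745468
```

Emit:
servo_tool(deltas=[[-20,25,0,3,1],[-50,60,0,7,1],[-85,102,0,11,1],[-110,132,0,15,1],[-122,148,0,17.2,1],[-126,153,0,17.2,1],[-126,153,0,17.2,1],[-126,153,0,17.2,1]])

```text
t: 14.25
ee_pos: [0.5783, -0.1091, 0.0914]
tool_rot: [0.785, 0.619, -0.001, -0.001]
force: [-0.1, 0.1, -0.4]
width: 0.033
finger_force: 25.1
```

Run:
```python
from h import *
to(hw(0,1.3),25,HY)
s=state()["ee_pos"]
c=cam("side"); hsv=cv2.cvtColor(c[0],cv2.COLOR_RGB2HSV)
am=((hsv[...,1]>110)&(hsv[...,2]>70)).astype(np.uint8)*255
z=s[2]+.007
a=np.radians(HY); ex=np.array([np.cos(a),np.sin(a)]); ey=np.array([-ex[1],ex[0]])
pc=pix(c,[*(s[:2]+ey*.026),z]); print("expect px",pc)
x,y=pc.astype(int)
cs,_=cv2.findContours(am[y-30:y+30,x-35:x+35].copy(),cv2.RETR_EXTERNAL,cv2.CHAIN_APPROX_NONE)
for k in cs:
    if cv2.contourArea(k)<4: continue
    P=np.array([ray(c,(q[0][0]+x-35,q[0][1]+y-30),z)[:2] for q in k])*1000
    d=P-s[:2]*1000
    print(cv2.contourArea(k),"x",(d@ex).min().round(1),(d@ex).max().round(1),"y",(d@ey).min().round(1),(d@ey).max().round(1),cv2.boundingRect(k))
```

```text
t 14.25 pos [ 578.3 -109.1   91.4] yaw -13.5 q6 -0.07 w 0.033 f [-0.1  0.1 -0.4] tilt [-0.002  0.001 -1.   ]
delta [ 0.1  2.4 66.4] turn 0.0
expect px [346.84276872 215.01095706]
5.0 x -31.3 -25.3 y -63.2 -54.0 (30, 56, 4, 4)
5.5 x -16.1 -10.1 y -63.4 -54.1 (38, 55, 3, 4)
4.5 x -7.5 15.1 y 20.5 25.2 (33, 30, 11, 3)
```

Run:
```python
from h import *
c=cam("side"); a=np.radians(HY); ex=np.array([np.cos(a),np.sin(a)]); ey=np.array([-ex[1],ex[0]])
for p in ((342.5,242.5),(350,241.5)):
    d=ray(c,p,.0145)[:2]*1000-H; print((d@ex).round(1),(d@ey).round(1))
to(hw(0,1.2),25,HY)
```

```text
-8.1 34.0
9.3 34.1
t 14.35 pos [ 578.8 -109.3   91.9] yaw -13.5 q6 -0.07 w 0.0331 f [-0.2  0.3 -0.8] tilt [-0.001  0.    -1.   ]
delta [ 0.   1.8 66.9] turn 0.0
```

Emit:
servo_tool(deltas=[[0,2,20,0,1],[0,2,45,0,1],[0,2,60,0,1],[0,2,62,0,1],[0,2,62,0,1]])

```text
t: 14.98
ee_pos: [0.582, -0.1104, 0.0304]
tool_rot: [0.785, 0.619, 0.0, 0.0]
force: [0.6, 0.6, -0.1]
width: 0.033
finger_force: 25.1
```

```bash
python3 -c "
from h import *
to(hw(0,1.2),13,HY)"
```

```text
t 14.97 pos [ 582.  -110.4   30.4] yaw -13.5 q6 -0.07 w 0.033 f [ 0.6  0.6 -0.1] tilt [ 0. -0. -1.]
delta [ 0.4 -1.6 17.4] turn -0.0
```

Emit:
servo_tool(deltas=[[0.3,-1.6,0,0,1],[0.3,-1.6,3,0,1],[0.3,-1.6,6,0,1],[0.3,-1.6,9,0,1],[0.3,-1.6,12,0,1],[0.3,-1.6,14,0,1],[0.3,-1.6,16,0,1],[0.3,-1.6,17,0,1],[0.3,-1.6,17,0,1]])

```text
t: 16.1
ee_pos: [0.5802, -0.1098, 0.0129]
tool_rot: [0.785, 0.619, -0.0, 0.0]
force: [0.1, -0.0, -0.3]
width: 0.0332
finger_force: 25.1
```

```bash
python3 -c "
from h import *
to(hw(0,1.2),12.7,HY)"
```

```text
t 16.1 pos [ 580.2 -109.8   12.9] yaw -13.5 q6 -0.07 w 0.0332 f [ 0.1 -0.  -0.3] tilt [-0. -0. -1.]
delta [0.2 0.2 0.2] turn -0.0
```

Emit:
servo_tool(deltas=[[0,0,0.5,0,1],[0,0,1,0,1],[0,0,1.2,0,1],[0,0,1.2,0,1]])

```text
t: 16.6
ee_pos: [0.5803, -0.1098, 0.0127]
tool_rot: [0.785, 0.619, 0.0, 0.0]
force: [-2.4, -0.2, 8.8]
width: 0.0331
finger_force: 25.9
```

Emit:
servo_tool(deltas=[[0,0,0,0,0.3],[0,0,0,0,0],[0,0,0,0,0],[0,0,0,0,0],[0,0,-15,0,0],[0,0,-40,0,0],[0,0,-80,0,0],[0,0,-120,0,0],[0,0,-150,0,0],[0,0,-150,0,0]])

```text
t: 17.85
ee_pos: [0.5824, -0.1104, 0.1655]
tool_rot: [0.785, 0.619, 0.002, 0.003]
force: [0.0, 0.3, -0.6]
width: 0.0428
finger_force: 0.0
```

Run:
```python
from h import *
to(hw(0,0),160,HY)
c=cam("side"); hsv=cv2.cvtColor(c[0],cv2.COLOR_RGB2HSV); a=np.radians(HY); ex=np.array([np.cos(a),np.sin(a)]); ey=np.array([-ex[1],ex[0]])
m=((hsv[...,1]>110)&(hsv[...,2]>70)).astype(np.uint8)*255
p=pix(c,[*hw(0,26)/1000,.019]); x,y=p.astype(int); print(p)
cs,_=cv2.findContours(m[y-25:y+25,x-35:x+35].copy(),cv2.RETR_EXTERNAL,cv2.CHAIN_APPROX_NONE)
for k in cs:
    P=np.array([ray(c,(q[0][0]+x-35,q[0][1]+y-25),.019)[:2] for q in k])*1000-H
    print(len(k),"x",(P@ex).min().round(1),(P@ex).max().round(1),"y",(P@ey).min().round(1),(P@ey).max().round(1))
```

```text
t 17.85 pos [ 582.4 -110.4  165.5] yaw -13.5 q6 -0.07 w 0.0428 f [ 0.   0.3 -0.6] tilt [ 0.006 -0.002 -1.   ]
delta [-0.9 -2.   5.5] turn -0.0
[346.85966754 242.87403279]
33 x -18.1 16.4 y 22.0 34.3
```

Emit:
servo_tool(deltas=[[0,0,0,0,0],[0,0,0,0,0],[0,0,0,0,0]])

```text
t: 18.27
ee_pos: [0.5797, -0.1096, 0.1608]
tool_rot: [0.785, 0.619, -0.001, -0.001]
force: [0.7, 0.4, 0.2]
width: 0.0426
finger_force: 0.0
```

```bash
python3 -c "
from cell import *
print(close_job())"
```

```text
the job is handed in; nothing more can be done
None
```

The job is handed in at about 18 s, with no verdict returned: the cover lies outer face up in the tray, and the cell sits in the bay with its amber end at the contacts, the cell checked only by contact height and side-camera measurement.

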